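# Close up a tea-tasting set

### The arm

A 6-joint arm with a two-finger parallel gripper is mounted at the origin on the work surface. World frame = base frame: x ahead of the robot, y to its left, z up, the work surface at z = 0. Lengths are in m, angles in rad, forces in N, time in s.
With the tool pointing down it reaches from about 0.275 to 0.75 m from the base axis. Payload 10.2 kg.
Tool frame: the origin (TCP) lies on the mounting face of the last link; the fingertips stand 166 mm ahead of it and the grasp point (between the pads) lies 147 mm ahead of it; z points along the fingers, y is the line along which they close (so a half turn about z gives the same grasp; the last joint's range is limited). The gripper opens to 88 mm and grips with 3 to 60 N. Pads are 18 mm wide; open, the fingers measure 123 mm over their backs; the gripper's body (75 mm by 187 mm) begins 45 mm behind the grasp point.
Start: joints at [-1.446, 0.313, 1.498, -0, 1.331, -0.223], TCP at [0.179, -0.494, 0.405] pointing down, gripper open.
Joint ranges: [-2.94, 2.94], [-0.97, 2.17], [0.19, 2.56], [-1.23, 4.37], [0.02, 3.11], [-2.88, 2.88]. Speed limits (rad/s): [2.39, 2.39, 3.01, 3.14, 3.14, 3.14].

### API

Orientations are given as a unit quaternion [w, x, y, z].
In Python, from station import robot, solve_ik, status, optics gives the robot as it stands. Calls block until the motion is done:
- robot.reach(position, orientation): joint-space move of the TCP to a pose.
- robot.move_l(position, max_speed=0.15, ori=None, threshold=None): straight line of the TCP; ori=None keeps the orientation; max_speed is the mean speed in m/s. With threshold (N) it stops when the force on the tool has changed by that much, and returns True; else False.
- robot.move_joints(angles): joint-space move.
- robot.gripper_to(opening, strength=None): opening from 0.0 (shut) to 1.0 (fully open); strength is the grip in N (None keeps the last); returns when the fingers have stopped.
- robot.sleep(seconds).
- solve_ik(position, orientation): joint angles nearest the present ones, or None.
- status.get_state(): the state.
- optics.grab_frame(name): name is "scene" or "side" or "wrist"; returns a dict with "image" (480x640x3 uint8, red, green, blue), "depth" (480x640 float32, m along the optical axis (not along the pixel's ray), 0 where there is no reading), "intrinsics" (3x3 intrinsics, pixels), "R" (3x3) and "t" (3): a world point X has camera coordinates R X + t. Camera axes: x right, y down, z forward; pixel columns grow to the right and rows downward; lengths in m; the calibration is good to about 2 mm. The wrist camera is an equidistant fisheye: a pixel r from the principal point sees the ray r / f radians off the axis. A picture is of the moment at which its call begins.
A pose or a line that the arm cannot do raises robot.PlanningError and nothing moves.
- robot.hand_in(): hands the job in; it is judged then, once.
The state is a dict: "clock": time; "q": joint angles; "joint_vel": joint speeds; "joint_torque": joint torques, N m; "eef_pos": TCP position; "eef_rot": TCP orientation; "contact_force": force on the tool from outside, world axes, zero at the start; "ft_torque": the same for the moment, N m; "finger_gap": opening from 0.0 (shut) to 1.0 (fully open); "grip_force": force on a finger pad.
Only numpy, scipy, OpenCV 4.12 (cv2) and the standard library are available. Lean on these libraries where they do the work, as an engineer would, in place of code of your own. Each camera call takes 0.05 s, during which the arm holds its last target. There are 200 camera calls.

### The job

Put the tasting set together on the cork coaster: first stand the bowl in the middle of the coaster, then stand the cup in the bowl, then close the cup with the small lid that fits it, seated level. Last, lay its sample tube along the middle groove of the ribbed rack, centred along the groove. Set each thing down gently rather than dropping it, leave the large lid, the timer and the tea canister where they are, and let everything come to rest.

Things in the scene. Friction and masses are not known exactly. Their poses are not given: they have to be found in the camera images.
- coaster: Round brown cork coaster, 124 mm across, 6 mm thick, fixed to the counter. Origin: centre of its underside, on the counter; its top is 6 mm above. z up.
- rack: Fixed dark wooden tube rack, 130 (its x) by 112 mm (its y), base top 14 mm above the counter. Four round 8 mm ribs run along its x at y = -42, -14, +14, +42 mm, crests 22 mm above the counter, forming three grooves, the middle one at y = 0. A tube lying in it has its axis 34 mm above the counter. Origin: centre of the underside, on the counter; z up; yaw varies; both ends are alike.
- bowl: Loose white porcelain bowl, upright, 120 mm across the rim outside, 45 mm high, wall 8 mm thick (rim centre line 56 mm from the axis), nearly upright in its top 23 mm: can be pinched from above anywhere on the rim. Foot 72 mm across; inner floor 6 mm above the underside, flat over about 60 mm. 0.25 kg. Origin: centre of the underside, z up along its axis.
- cup: Loose white porcelain cup without handle, upright, 60 mm across, 68 mm high, nearly straight sides, foot 50 mm across, mouth 50 mm inside. Stood in the bowl (room to spare), its underside is 6 mm above the bowl's and its rim 29 mm above the bowl's rim. 0.15 kg. Origin: centre of the underside, z up along its axis.
- lid: Small loose white porcelain lid, right way up: disc 62 mm across, 5 mm thick, its underside 6 mm above the origin; under it a round plug 38 mm across, 6 mm deep, that enters the cup's mouth; on top an upright round knob 18 mm across, from 11 to 29 mm above the origin. Seated, its origin is 62 mm above the cup's. 0.06 kg. Origin: centre of the plug's underside, z up.
- tube: Closed round metal sample tube, aluminium with a darker cap at one end, loose, lying on its side on the counter, 34 mm in diameter, 110 mm long; it can roll. 0.12 kg. Origin: its middle, on the axis (17 mm above the counter at the start); x runs along the tube to the cap, which may point either way; y and z turn as it rolls.
- big_lid: Large white porcelain lid of another pot, same shape as the small one but its disc is 92 mm across (knob 18 mm across, top 29 mm above the counter). It does not fit the cup; leave it. Origin: centre of its underside, z up.
- timer: Flat blue kitchen timer lying on the counter, 50 by 75 mm, 22 mm high; leave it. Origin: centre of its underside.
- canister: Round green tea canister with a steel cap, 74 mm across, 76 mm tall; leave it. Origin: centre of its underside.
Mind the look-alikes: they are no part of the job. Of the things that look like the tube, the middle-sized one is meant.

How it is judged:
By the outcome, as a careful person would: the job done as asked, in the order asked, and still so for the second after the job is handed in, with the robot touching nothing.
It also fails if it takes over 136 s, if anything falls off the work surface, if the arm or the gripper's body presses on something with over 40 N, if the wrist force passes 120 N, or if a joint passes its speed limit or range.

## Working session

There is one attempt and no reset: what is moved stays moved. The work goes in short steps, each a Python script; the robot and the scene stay as the last script left them, time stands still between calls to the robot, and variables do not carry over. Pictures are saved under pics/ and viewed, at most 14 in all, crops included, and the job is handed in when it is done.

```bash
mkdir -p pics; ls; python3 - <<'E'
from station import robot, status, optics
import cv2,numpy as np
for n in ["scene","side"]:
    f=optics.grab_frame(n); cv2.imwrite(f"pics/{n}0.png",f["image"][:,:,::-1]); np.savez(f"{n}0.npz",**f)
    print(n,f["intrinsics"].tolist(),(-f["R"].T@f["t"]).round(3),f["R"].round(3).tolist(),(f["depth"]>0).mean())
s=status.get_state();print(s["clock"],s["eef_rot"],s["finger_gap"])
E
```

```text
pics
scene [[529.592975408225, 0.0, 333.08511564046995], [0.0, 529.592975408225, 243.5382974665498], [0.0, 0.0, 1.0]] [1.379 0.233 0.773] [[-0.264, 0.965, 0.003], [0.633, 0.175, -0.754], [-0.728, -0.197, -0.657]] 0.9960546875
side [[502.3583739024693, 0.0, 319.3503820437216], [0.0, 502.3583739024693, 241.2111312234254], [0.0, 0.0, 1.0]] [0.363 0.773 0.751] [[-0.968, -0.252, 0.004], [-0.167, 0.63, -0.759], [0.189, -0.735, -0.651]] 0.9958919270833333
0.1 [-5.55711916e-04  9.84918405e-01  1.73018572e-01  3.38021528e-05] 1.0000313685450508
```

View pics/scene0.png

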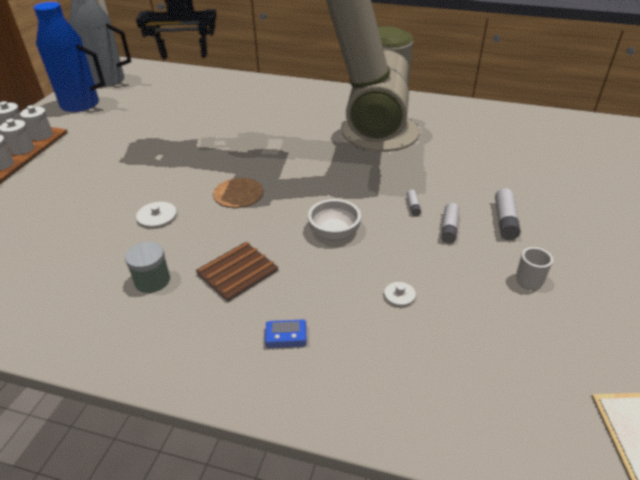

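View pics/side0.png

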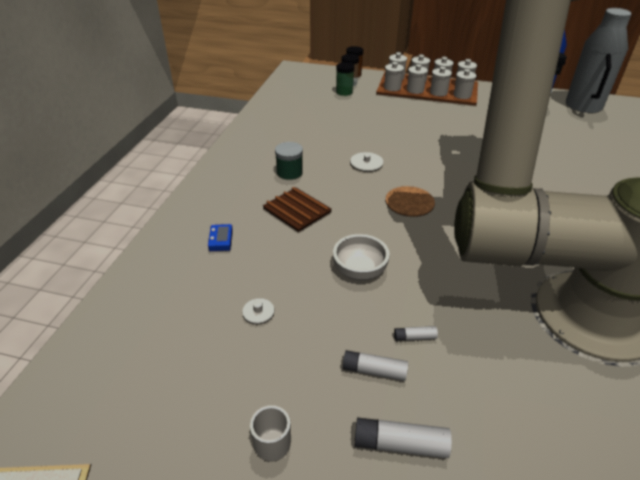

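Scene-image candidates:
- **Tubes:** three at (414,202), (451,221) and (508,213). The middle-sized one is (451,221).
- **Lids:** (157,214) is the large one and (400,294) the small one.

Next I'll measure them with depth and confirm the choice in one crop.

```bash
cat > vis.py <<'E'
import numpy as np,cv2
from scipy.optimize import least_squares
def cloud(f):
    K=f["intrinsics"];d=f["depth"].astype(float);v,u=np.mgrid[:480,:640]
    P=np.stack([(u-K[0,2])/K[0,0]*d,(v-K[1,2])/K[1,1]*d,d],-1)
    return np.where(d[...,None]>0,(P-f["t"])@f["R"],np.nan)
def near(W,c,r,z0,z1): return (np.hypot(W[...,0]-c[0],W[...,1]-c[1])<r)&(W[...,2]>z0)&(W[...,2]<z1)
def ray(f,uv,z):
    K=f["intrinsics"];uv=np.atleast_2d(uv).astype(float)
    d=np.c_[(uv[:,0]-K[0,2])/K[0,0],(uv[:,1]-K[1,2])/K[1,1],np.ones(len(uv))]@f["R"]
    o=-f["R"].T@f["t"]; return (o+d*((z-o[2])/d[:,2])[:,None])[:,:2]
def fitc(p,R):
    c0=p.mean(0); return least_squares(lambda c:np.hypot(*(p-c).T)-R,c0,loss="soft_l1",f_scale=.002).x
def mec(p):
    (x,y),r=cv2.minEnclosingCircle((p*1000).astype(np.float32)); return np.round([x,y,r],1)
E
python3 - <<'E'
import numpy as np,cv2
from vis import *
px={"scene":dict(coaster=(238,192),bowl=(334,220),cup=(533,262),lid=(400,294),big=(157,214),rack=(237,270),tube=(451,221),tsmall=(414,202),tlarge=(508,213),timer=(286,333),can=(147,257)),
"side":dict(coaster=(410,201),bowl=(361,257),cup=(271,425),lid=(258,311),big=(367,162),rack=(297,208),tube=(375,365),tsmall=(416,333),tlarge=(404,437),timer=(220,237),can=(289,155))}
H=dict(coaster=(.003,.012,.08),bowl=(.035,.055,.075),cup=(.060,.075,.045),lid=(.007,.015,.045),big=(.007,.015,.06),rack=(.018,.03,.09),tube=(.008,.045,.07),tsmall=(.006,.045,.05),tlarge=(.006,.06,.08),timer=(.012,.03,.05),can=(.068,.085,.05))
for n in px:
    f=np.load(n+"0.npz");W=cloud(f);g=cv2.cvtColor(f["image"],cv2.COLOR_RGB2HSV)
    cnt=W[400:440,100:300,2] if n=="scene" else W[300:420,100:200,2]
    print(n,"counter z",np.nanmedian(cnt).round(4))
    for k,(u,v) in px[n].items():
        z0,z1,r=H[k];c=ray(f,(u,v),(z0+z1)/2)[0]
        for _ in range(3):
            m=near(W,c,r,z0,z1);p=W[m][:,:2]
            if len(p)<5: print(k,"none");break
            c=p.mean(0) if k!="bowl" else mec(p)[:2]/1000
        if len(p)<5: continue
        rc=cv2.minAreaRect((p*1000).astype(np.float32))
        print(k,len(p),"mean",(p.mean(0)*1000).round(1),"mec",mec(p),"rect",np.round(rc[0],1),np.round(rc[1],1),round(rc[2],1),"z",W[m][:,2].max().round(4))
        if k=="bowl":print(" fit",fitc(p,.056)*1000)
        if k=="cup":print(" fit",fitc(p,.0275)*1000)
    # coaster by colour
    u,v=px[n]["coaster"];m=((g[...,0]<22)&(g[...,1]>90)).astype(np.uint8)
    for k,z in(("coaster",.006),("rack",.018)):
        nl,lab=cv2.connectedComponents(m);u,v=px[n][k];L=lab[v,u]
        if L==0:print(k,"nolabel",g[v,u]);continue
        vv,uu=np.nonzero(lab==L);p=ray(f,np.c_[uu,vv],z);rc=cv2.minAreaRect((p*1000).astype(np.float32))
        print(k,"colour",len(uu),(p.mean(0)*1000).round(1),mec(p),np.round(rc[0],1),np.round(rc[1],1),round(rc[2],1))
f=np.load("scene0.npz")["image"][170:320,370:570,::-1];cv2.imwrite("pics/crop1.png",cv2.resize(f,None,fx=4,fy=4))
E
```

```text
scene counter z -0.002
coaster 1116 mean [ 402.7 -275.9] mec [ 402.6 -265.9   74.5] rect [ 399.8 -274.5] [131.7 129.5] 54.9 z 0.0101
bowl 649 mean [477.5  -8.3] mec [473.8  -9.3  63.2] rect [475.9  -9.2] [119.5 118.4] 47.5 z 0.0488
 fit [477.53580767  -8.42959483]
cup 320 mean [529.2 419.6] mec [527.4 419.4  32.1] rect [527.4 419.3] [61.3 57.8] 6.6 z 0.0726
 fit [529.43780457 419.82978481]
lid 496 mean [645.2 171.1] mec [641.8 170.6  32.4] rect [641.2 170.9] [62.3 59.6] 9.7 z 0.0145
big 697 mean [ 541.9 -422.3] mec [ 538.1 -422.5   48.7] rect [ 540.3 -424.4] [91.8 90. ] 76.8 z 0.0149
rack 715 mean [ 666.9 -166.2] mec [ 665.  -167.1   75.8] rect [ 665.4 -164.9] [ 97.5 128.3] 59.2 z 0.026
tube 555 mean [411.8 243.9] mec [400.8 241.1  58.6] rect [401.1 244.1] [115.9  33.2] 2.2 z 0.0375
tsmall 245 mean [346.7 152. ] mec [339.6 149.6  41.6] rect [339.2 151.2] [81.8 24.1] 17.6 z 0.0265
tlarge 880 mean [362.  366.5] mec [353.7 361.5  72.2] rect [352.1 368.6] [143.1  43.9] 7.5 z 0.0471
timer 979 mean [803.2 -11.1] mec [799.1 -13.1  43.8] rect [799.9 -12.8] [52.  74.9] 18.5 z 0.0276
can 833 m
[... 958 characters left out ...]
9] 59.1 z 0.0264
tube 1275 mean [397.7 249.4] mec [398.2 243.2  56. ] rect [398.5 244.3] [110.   33.7] 2.0 z 0.0372
tsmall 553 mean [338.1 154.7] mec [338.  151.5  40. ] rect [338.1 151.1] [77.4 24.2] 19.2 z 0.0295
tlarge 2881 mean [334.7 373.3] mec [336.  366.8  73.1] rect [336.  367.1] [141.9  41.8] 7.4 z 0.0484
timer 541 mean [794.9  -8.7] mec [797.1 -14.5  43.2] rect [797.9 -14.3] [50.1 78.7] 17.9 z 0.0281
can 387 mean [ 728.8 -322.1] mec [ 731.6 -327.1   39.1] rect [ 730.7 -327.1] [71.  77.7] 15.8 z 0.0819
coaster colour 1164 [ 398.9 -277.3] [ 399.9 -278.5   64.4] [ 399.1 -278.9] [120.8 127.3] 4.8
rack colour 1595 [ 660.  -158.7] [ 662.7 -161.5   87.4] [ 662.6 -161.6] [115.8 139. ] 59.3
```

View pics/crop1.png

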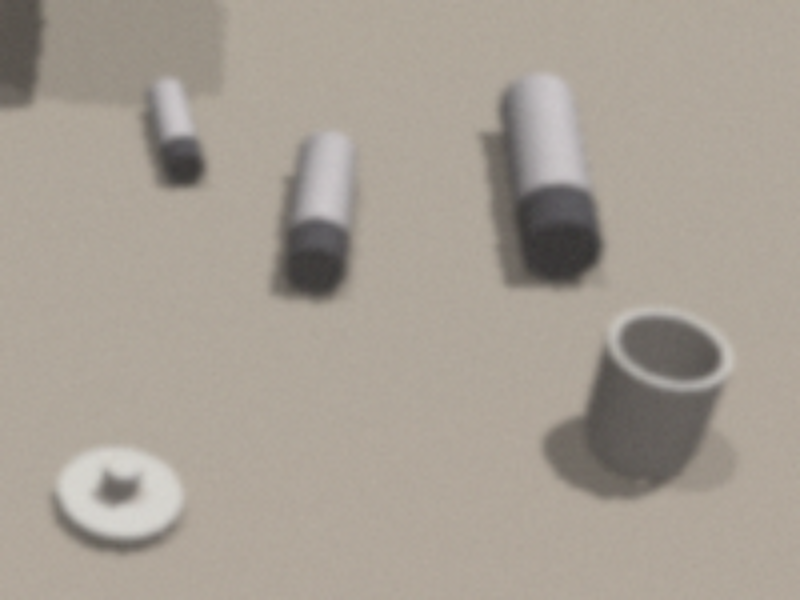

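The crop shows the middle tube at scene (451,221), with the cap towards the camera. It measures 110 x 34 mm; the others are about 80 and 142 mm. The small lid at (400,294) is 62 mm across. Starting with the bowl.

```bash
cat > arm.py <<'E'
import numpy as np
from station import robot,solve_ik,status,optics
T=.166
def quat(close):            # close = angle of finger closing line, rad
    best=None;q=np.array(status.get_state()["q"])
    return [np.array([0,np.cos(a/2),np.sin(a/2),0]) for a in (close-np.pi/2,close+np.pi/2)]
def over(xy,tip,close):     # joint move above a point, choosing the half-turn with smallest wrist angle
    p=[xy[0],xy[1],tip+T];c=[]
    for o in quat(close):
        j=solve_ik(p,o)
        if j is not None:c.append((abs(j[5]),o))
    o=min(c,key=lambda t:t[0])[1];robot.reach(p,o);return o
def down(xy,tip,speed=.1,thr=None): 
    h=robot.move_l([xy[0],xy[1],tip+T],max_speed=speed,threshold=thr);say("down" if not h else "touch");return h
def up(tip,speed=.15):
    p=status.get_state()["eef_pos"];robot.move_l([p[0],p[1],tip+T],max_speed=speed)
def say(t=""):
    s=status.get_state();p=np.array(s["eef_pos"]);print(t,"t",round(s["clock"],1),"tip",(p*1000-[0,0,166]).round(1),"F",np.round(s["contact_force"],1),"gap",round(s["finger_gap"]*88,1),"grip",np.round(s["grip_force"],1))
E
python3 - <<'E'
from arm import *
b=np.array([.4755,-.0085]);az=np.arctan2(b[1],b[0]);g=b-.056*np.array([np.cos(az),np.sin(az)])
robot.gripper_to(.5,40)
over(g,.10,az);say("over")
down(g,.023,.1,8)
robot.gripper_to(0,40);say("grip")
up(.08);robot.sleep(.3);say("lifted")
import cv2
for n in["scene","side"]:
    f=optics.grab_frame(n);np.savez(n+"1.npz",**f)
cv2.imwrite("pics/side1.png",f["image"][:,:,::-1])
E
```

```text
over t 2.9 tip [419.7  -8.1 100.2] F [0.1 0.7 0.7] gap 44.3 grip 0.0
down t 3.8 tip [419.7  -7.6  23.4] F [0.5 0.1 0.6] gap 43.9 grip 0.0
grip t 4.5 tip [419.5  -7.5  23.5] F [-4.2 -0.2  9.2] gap 9.0 grip 37.0
lifted t 5.3 tip [419.5  -7.5  79.4] F [-0.5  0.4 -3.6] gap 8.0 grip 39.9
```

View pics/side1.png

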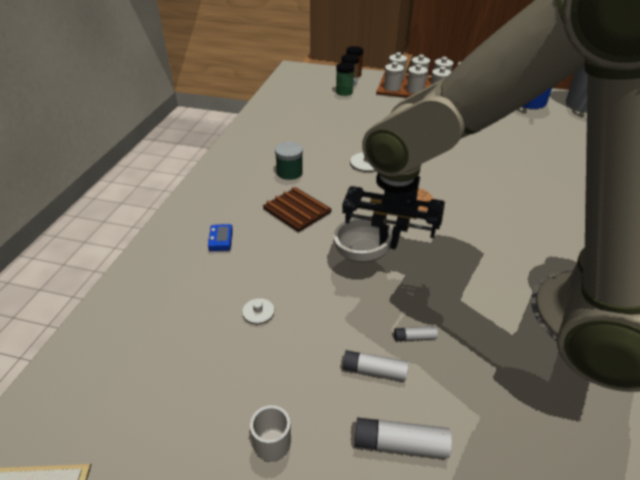

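The side view shows the bowl held level at (361,240), gripped at its rim on the robot's side. Next is placing it on the coaster.

```bash
python3 - <<'E'
from arm import *
c=np.array([.401,-.277]);az=np.arctan2(c[1],c[0]);g=c-.056*np.array([np.cos(az),np.sin(az)])
over(g,.09,az);say("over")
down(g,.040,.1)
h=down(g,.0285,.02,4)
robot.sleep(.3);say()
robot.gripper_to(.3);say("open")
up(.12)
over([.528-.06,.4195-.05],.20,np.arctan2(.4195,.528)+np.pi/2)
robot.gripper_to(1.0);say()
from vis import *
for n in["scene","side"]:
    f=optics.grab_frame(n);np.savez(n+"2.npz",**f);W=cloud(f)
    m=near(W,c,.08,.040,.062);p=W[m][:,:2]
    print(n,len(p),mec(p),fitc(p,.056)*1000,"z",np.percentile(W[m][:,2],[5,50,95]).round(4), "plane",np.linalg.lstsq(np.c_[p-p.mean(0),np.ones(len(p))],W[m][:,2],rcond=None)[0].round(3))
    # cork ring colour
    g=cv2.cvtColor(f["image"],cv2.COLOR_RGB2HSV);mk=(g[...,0]<22)&(g[...,1]>90)
    vv,uu=np.nonzero(mk);q=ray(f,np.c_[uu,vv],.006);k=np.hypot(*(q-c).T)<.1;print(" coaster px",k.sum())
    cv2.imwrite(f"pics/{n}2.png",f["image"][:,:,::-1])
a=cv2.imread("pics/scene2.png")[140:260,160:320];b=cv2.imread("pics/side2.png")[140:260,330:490]
cv2.imwrite("pics/c2.png",np.vstack([cv2.resize(x,None,fx=2.5,fy=2.5) for x in(a,b)]))
E
```

```text
over t 6.4 tip [ 355.2 -244.4   89.9] F [-0.4 -0.3 -2.8] gap 7.4 grip 39.9
down t 7.0 tip [ 355.2 -245.    40.3] F [ 1.1 -0.6 -2.4] gap 7.9 grip 39.9
touch t 7.4 tip [ 355.  -245.2   36. ] F [-0.6  0.2  4.1] gap 8.2 grip 40.0
 t 7.7 tip [ 355.  -245.2   36. ] F [ 1.8 -1.1  3.8] gap 7.7 grip 40.0
open t 8.1 tip [ 354.7 -244.8   35.5] F [-0.2 -0.5  0.4] gap 26.0 grip 0.0
 t 12.1 tip [468.  369.5 200. ] F [0.3 0.3 0.8] gap 87.8 grip 0.0
scene 566 [ 395.3 -272.6   62.6] [ 398.44932457 -272.5614694 ] z [0.0407 0.0482 0.0521] plane [-0.002  0.002  0.047]
 coaster px 327vis.py:13: RuntimeWarning: Mean of empty slice.
  c0=p.mean(0); return least_squares(lambda c:np.hypot(*(p-c).T)-R,c0,loss="soft_l1",f_scale=.002).x
  ret = um.true_divide(
Traceback (most recent call last):
  File "vis.py", line 13, in fitc
    c0=p.mean(0); return least_squares(lambda c:np.hypot(*(p-c).T)-R,c0,loss="soft_l1",f_scale=.002).x
                         ~~~~~~~~~~~~~^^^^^^^^^^^^^^^^^^^^^^^^^^^^^^^^^^^^^^^^^^^^^^^^^^^^^^^^^^^^^^
ValueError: Initial guess is outside of provided bounds
```

```bash
cat > bowl.py <<'E'
from vis import *
def look(optics,tag,c=(.401,-.277)):
    r=[]
    for n in["scene","side"]:
        f=optics.grab_frame(n);np.savez(n+tag+".npz",**f);W=cloud(f);cv2.imwrite(f"pics/{n}{tag}.png",f["image"][:,:,::-1])
        f0=np.load(n+"0.npz");g=cv2.cvtColor(f0["image"],cv2.COLOR_RGB2HSV);lab=cv2.connectedComponents(((g[...,0]<22)&(g[...,1]>90)).astype(np.uint8))[1]
        u,v=dict(scene=(238,192),side=(410,201))[n];vv,uu=np.nonzero(lab==lab[v,u]);co=cv2.fitEllipse(cv2.findContours((lab==lab[v,u]).astype(np.uint8),0,1)[0][0])[0]
        co=ray(f0,co,.006)[0]
        m=near(W,c,.08,.040,.062);p=W[m][:,:2];b=mec(p)[:2]/1000;p=p[np.hypot(*(p-b).T)>.04];ft=fitc(p,.056)
        P=W[m];pl=np.linalg.lstsq(np.c_[P[:,:2]-b,np.ones(len(P))],P[:,2],rcond=None)[0]
        print(n,len(p),"coaster",(co*1000).round(1),"mec",mec(p),"fit",(ft*1000).round(1),"plane",pl.round(3))
        r.append(ft-co)
    a=cv2.imread(f"pics/scene{tag}.png")[140:260,160:320];b=cv2.imread(f"pics/side{tag}.png")[140:260,330:490]
    cv2.imwrite(f"pics/c{tag}.png",np.vstack([cv2.resize(x,None,fx=2.5,fy=2.5) for x in(a,b)]))
    print("offset",(np.array(r)*1000).round(1))
E
python3 - <<'E'
from arm import *
from bowl import look
robot.gripper_to(.3)
robot.move_joints([-1.446, 0.313, 1.498, -0, 1.331, -0.223]);say()
look(optics,"3")
E
```

```text
t 16.4 tip [ 179.6 -493.3  238.6] F [ 0.3 -0.   0.7] gap 26.4 grip 0.0
scene 560 coaster [ 404.9 -276.4] mec [ 398.  -274.    62.3] fit [ 398.5 -272.3] plane [0.    0.002 0.048]
side 604 coaster [ 398.8 -276.7] mec [ 395.4 -278.5   66. ] fit [ 395.  -272.8] plane [ 0.001 -0.001  0.048]
offset [[-6.4  4.1]
 [-3.8  3.9]]
```

View pics/c3.png

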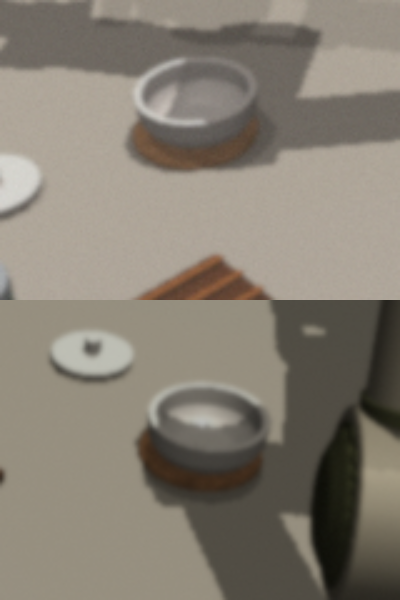

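The bowl stands level, at (195,100) in the upper crop, but about 6 mm off centre toward the robot. I'll pinch the rim lightly and slide it out by (+5,-4) mm.

```bash
python3 - <<'E'
from arm import *
from bowl import look
b=np.array([.3968,-.2726]);az=np.arctan2(b[1],b[0]);u=np.array([np.cos(az),np.sin(az)]);g=b-.056*u
robot.gripper_to(.4)
over(g,.12,az)
down(g,.030,.1,8)
robot.gripper_to(0,8);say("grip")
p=np.array(status.get_state()["eef_pos"]);robot.move_l(p+[.005,-.004,0],max_speed=.02);say("slid")
robot.gripper_to(.35);robot.sleep(.2);say("open")
up(.15)
robot.move_joints([-1.446, 0.313, 1.498, -0, 1.331, -0.223]);say()
look(optics,"4")
E
```

```text
down t 19.1 tip [ 350.7 -241.1   30.4] F [ 0.3 -1.6 -0.2] gap 35.3 grip 0.0
grip t 19.6 tip [ 350.8 -241.1   30.3] F [ 0.2 -0.7  2.5] gap 9.3 grip 7.0
slid t 20.1 tip [ 355.7 -244.9   30.2] F [-1.8  2.3  2.9] gap 9.5 grip 7.6
open t 20.8 tip [ 355.8 -245.1   30.3] F [ 0.4  0.7 -1.1] gap 31.0 grip 0.0
 t 23.0 tip [ 179.9 -492.9  238.1] F [-0.3 -0.2  0.4] gap 30.8 grip 0.0
scene 562 coaster [ 404.9 -276.4] mec [ 397.5 -273.7   62.8] fit [ 400.3 -273.9] plane [-0.     0.002  0.047]
side 594 coaster [ 398.8 -276.7] mec [ 397.3 -276.7   62.5] fit [ 397.2 -274.1] plane [ 0.002 -0.     0.048]
offset [[-4.6  2.5]
 [-1.6  2.5]]
```

```bash
cat > rim.py <<'E'
from vis import *
def top_circle(f,c,z,R,zmin):   # silhouette half away from the camera -> circle of known R at height z
    W=cloud(f);m=near(W,c,.085,zmin,.1).astype(np.uint8)
    return half(f,m,c,z,R)
def half(f,m,c,z,R):
    ct=max(cv2.findContours(m,cv2.RETR_EXTERNAL,cv2.CHAIN_APPROX_NONE)[0],key=cv2.contourArea)[:,0]
    p=ray(f,ct,z);o=-f["R"].T@f["t"];d=c-o[:2];d/=np.hypot(*d)
    x=np.array(c)
    for _ in range(4):
        q=p[(p-x)@d>.1*R];x=least_squares(lambda k:np.hypot(*(q-k).T)-R,x,loss="soft_l1",f_scale=.001).x
    return x
if __name__=="__main__":
  for n in["scene","side"]:
    f0=np.load(n+"0.npz");g=cv2.cvtColor(f0["image"],cv2.COLOR_RGB2HSV);lab=cv2.connectedComponents(((g[...,0]<22)&(g[...,1]>90)).astype(np.uint8))[1]
    u,v=dict(scene=(238,192),side=(410,201))[n];co=half(f0,(lab==lab[v,u]).astype(np.uint8),np.array([.401,-.277]),.006,.062)
    f4=np.load(n+"4.npz");W=cloud(f4)
    print(n,"coaster",co*1e3,"bowl4",[top_circle(f4,np.array([.399,-.274]),.051,.060,z)*1e3 for z in(.03,.04)],"bowl0",top_circle(f0,np.array([.4755,-.0085]),.045,.060,.03)*1e3,
     "counter z near",np.nanmedian(W[...,2][(np.hypot(W[...,0]-.401,W[...,1]+.277)<.12)&(np.hypot(W[...,0]-.401,W[...,1]+.277)>.08)]))
E
python3 rim.py
```

```text
scene coaster [ 405.18155077 -275.37872259] bowl4 [array([ 401.58972426, -273.32004549]), array([ 401.58972426, -273.32004549])] bowl0 [477.55843407  -8.14795484] counter z near -0.0004558536337524141
side coaster [ 399.90595883 -278.85258793] bowl4 [array([ 397.40755801, -275.40932866]), array([ 397.40755801, -275.40932866])] bowl0 [474.19825485  -9.33693674] counter z near 0.0009986104077787266
```

The rim fits agree in both views: the bowl is still off by about (-3,+2.8) mm, so the pinch's effective radius is about 53 mm, not 56. One more slide, then on to the cup.

```bash
python3 - <<'E'
from arm import *
import rim
from rim import *
az=np.arctan2(-.277,.401);u=np.array([np.cos(az),np.sin(az)])
b=np.array([.3995,-.2744]);g=b-.0527*u;t=np.array([.4025,-.2771])-.0527*u
robot.gripper_to(.4)
over(g,.12,az)
down(g,.030,.1,8)
robot.gripper_to(0,8);say("grip")
down(t,.030,.02)
robot.gripper_to(.35);robot.sleep(.2);say("open")
up(.15)
robot.move_joints([-1.446, 0.313, 1.498, -0, 1.331, -0.223])
r=[]
for n in["scene","side"]:
    f=optics.grab_frame(n);r.append(top_circle(f,b,.051,.060,.03)*1e3);print(n,r[-1])
print("offset",r[0]-[405.2,-275.4],r[1]-[399.9,-278.9])
c=np.array([.528,.4195]);a=np.arctan2(c[1],c[0])
robot.gripper_to(1,20)
over(c,.10,a+np.pi/2);say("over cup")
down(c,.045,.1,8)
robot.gripper_to(0,20);say("grip")
up(.17);say("lifted")
E
```

```text
down t 25.6 tip [ 356.3 -244.6   30.5] F [ 0.9 -0.3  0.5] gap 35.3 grip 0.0
grip t 26.1 tip [ 356.1 -244.4   30.2] F [-1.   0.2  3.1] gap 9.8 grip 7.2
down t 26.5 tip [ 359.1 -247.1   30.1] F [-1.4  2.5  4.7] gap 9.4 grip 7.5
open t 27.2 tip [ 359.1 -247.2   30. ] F [0.6 0.1 1.1] gap 30.9 grip 0.0
scene [ 405.28414232 -276.30201869]
side [ 400.55556237 -278.48754888]
offset [ 0.08414232 -0.90201869] [0.65556237 0.41245112]
over cup t 33.8 tip [528.4 418.9 100.1] F [-0.2  0.3 -0.8] gap 88.2 grip 0.0
down t 34.5 tip [528.2 419.6  45.6] F [ 0.2 -0.1  1.2] gap 87.7 grip 0.0
grip t 35.1 tip [528.1 419.5  45.3] F [ 0.5 -0.9  2.5] gap 59.2 grip 20.0
lifted t 36.1 tip [528.  419.5 168.7] F [-1.1 -0.5 -1. ] gap 59.3 grip 20.0
```

```bash
python3 - <<'E'
from arm import *
c=np.array([.4027,-.2772]);a=np.arctan2(c[1],c[0])
over(c,.17,a+np.pi/2);say("over bowl")
down(c,.066,.12,10)
down(c,.0555,.02,3);robot.sleep(.2)
robot.gripper_to(.80);robot.sleep(.2);say("open")
up(.17)
l=np.array([.641,.170])
robot.reach([.55,.05,.17+T],quat(a+np.pi/2)[0] if 0 else status.get_state()["eef_rot"]);say()
import cv2
for n in["scene","side"]:
    f=optics.grab_frame(n);np.savez(n+"5.npz",**f);cv2.imwrite(f"pics/{n}5.png",f["image"][:,:,::-1])
a=cv2.imread("pics/scene5.png")[110:260,140:340];b=cv2.imread("pics/side5.png")[110:260,310:510]
cv2.imwrite("pics/c5.png",np.vstack([cv2.resize(x,None,fx=2,fy=2) for x in(a,b)]))
E
```

```text
over bowl t 38.6 tip [ 403.1 -276.8  170. ] F [-0.6  0.  -0.2] gap 59.0 grip 20.0
down t 39.6 tip [ 402.9 -277.3   66.6] F [-0.1  0.2 -1. ] gap 59.5 grip 20.0
touch t 40.0 tip [ 402.7 -277.3   57.1] F [-0.6 -1.5  4.3] gap 59.3 grip 20.0
open t 40.8 tip [ 402.5 -277.    56.7] F [-0.3  0.4  0. ] gap 70.4 grip 0.0
 t 43.1 tip [550.   49.  169.9] F [ 0.9 -0.8 -0.1] gap 70.2 grip 0.0
```

View pics/c5.png

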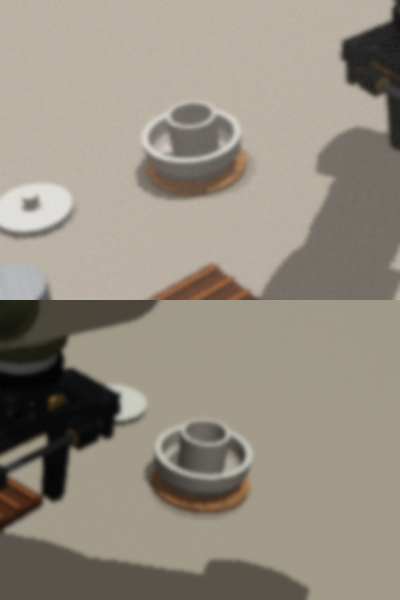

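The crop shows the cup upright inside the bowl, at (190,125) in the upper half, with the bowl centred on the cork. Next is the lid.

```bash
python3 - <<'E'
from arm import *
from rim import *
cc=[];ll=[]
for n in["scene","side"]:
    f=np.load(n+"5.npz");cc.append(top_circle(f,np.array([.403,-.277]),.080,.030,.062))
    f=np.load(n+"0.npz");ll.append(top_circle(f,np.array([.641,.170]),.011,.031,.006))
print(cc,ll)
l=np.mean(ll,0);a=np.arctan2(l[1],l[0])
robot.gripper_to(.6,15)
over(l,.08,a+np.pi/2)
down(l,.0135,.08,6)
robot.gripper_to(0,15);say("grip")
up(.15);robot.sleep(.2);say("lifted")
import cv2
for n in["scene","side"]:
    f=optics.grab_frame(n);np.savez(n+"6.npz",**f);cv2.imwrite(f"pics/{n}6.png",f["image"][:,:,::-1])
a=cv2.imread("pics/scene6.png")[130:330,300:500];b=cv2.imread("pics/side6.png")[170:370,160:360]
cv2.imwrite("pics/c6.png",np.hstack([cv2.resize(x,None,fx=2,fy=2) for x in(a,b)]))
E
```

```text
[array([ 0.40559234, -0.27245779]), array([ 0.40100581, -0.27396451])] [array([0.64262429, 0.17085278]), array([0.64048675, 0.16946738])]
down t 45.4 tip [641.7 170.2  14.1] F [ 0.1 -0.3 -0.2] gap 52.8 grip 0.0
grip t 46.0 tip [641.6 170.2  13.6] F [-0.4 -0.4  1.1] gap 17.5 grip 15.0
lifted t 47.2 tip [641.6 170.1 149.2] F [-0.6  0.  -1.2] gap 17.3 grip 15.0
```

View pics/c6.png

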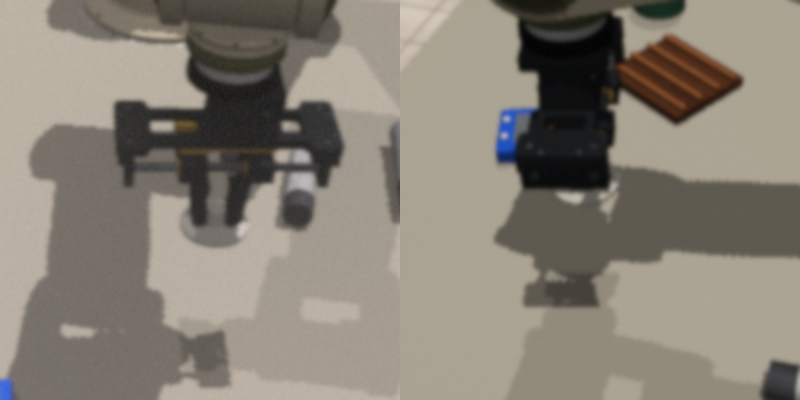

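```bash
python3 - <<'E'
from rim import *
for n in["scene","side"]:
    f=np.load(n+"5.npz");W=cloud(f)
    for c,z0,z1 in(((.403,-.275),.072,.09),((.403,-.277),.044,.056)):
        m=near(W,c,.085 if z0<.06 else .05,z0,z1);p=W[m][:,:2]
        if z0<.06:p=p[np.hypot(*(p-c).T)>.045]
        r=cv2.minAreaRect((p*1000).astype(np.float32));print(n,z0,len(p),mec(p),np.round(r[0],1),np.round(r[1],1),(p.mean(0)*1e3).round(1),"fit",fitc(p,.0275 if z0>.06 else .056)*1e3)
    print(top_circle(f,np.array([.403,-.277]),.051,.060,.03)*1e3)
E
```

```text
scene 0.072 189 [ 403.7 -272.1   32.4] [ 403.6 -273.6] [60.8 58.5] [ 403.7 -274. ] fit [ 403.3835195 -273.5386139]
scene 0.044 342 [ 403.7 -278.7   62.7] [ 407.2 -275.8] [113.7 118.6] [ 416.9 -271.5] fit [ 403.05343846 -277.12985042]
[ 395.92014051 -278.14743254]
side 0.072 211 [ 402.2 -274.    31.7] [ 401.6 -274.1] [59.7 59.1] [ 401.  -274.1] fit [ 401.39095786 -274.37700224]
side 0.044 358 [ 400.9 -278.6   60.9] [ 401.3 -273.1] [117.8 110.8] [ 399.9 -261.9] fit [ 400.415991   -277.60363669]
[ 400.73237011 -284.81566592]
```

```bash
python3 - <<'E'
from arm import *
c=np.array([.4026,-.2753]);a=np.arctan2(c[1],c[0])
over(c,.15,a+np.pi/2);say("over cup")
down(c,.097,.1,8)
down(c,.0865,.02,3);robot.sleep(.2);say()
E
```

```text
over cup t 49.2 tip [ 403.1 -274.9  150. ] F [ 0.2  0.7 -0.8] gap 17.3 grip 15.0
down t 49.9 tip [ 402.8 -275.3   97.4] F [ 0.4 -0.4 -0.3] gap 17.3 grip 15.0
touch t 50.3 tip [ 402.6 -275.3   87.6] F [-0.9  0.1  3.9] gap 17.2 grip 15.0
 t 50.5 tip [ 402.6 -275.3   87.6] F [ 0.7 -0.4  6.4] gap 17.6 grip 15.0
```

Contact came at exactly the seated height (87.6 mm). Releasing and checking.

```bash
python3 - <<'E'
from arm import *
from rim import *
robot.gripper_to(.45);robot.sleep(.2);say("open")
up(.17)
t=np.array([.399,.244])
over(t-[.1,.1],.17,np.radians(92.1));say()
for n in["scene","side"]:
    f=optics.grab_frame(n);np.savez(n+"7.npz",**f);cv2.imwrite(f"pics/{n}7.png",f["image"][:,:,::-1]);W=cloud(f)
    m=near(W,(.4026,-.275),.05,.080,.095);P=W[m];p=P[:,:2]
    if len(p)>20:print(n,len(p),mec(p),"z",np.percentile(P[:,2],[5,50,95]).round(4),"plane",np.linalg.lstsq(np.c_[p-p.mean(0),np.ones(len(p))],P[:,2],rcond=None)[0].round(3))
    for z0 in(.008,.02): # tube
        m=near(W,(.399,.244),.075,z0,.045)
        if m.sum()>20:
            r=cv2.minAreaRect((W[m][:,:2]*1000).astype(np.float32));print(" tube",z0,np.round(r[0],1),np.round(r[1],1),round(r[2],1))
a=cv2.imread("pics/scene7.png")[110:260,140:340];b=cv2.imread("pics/side7.png")[110:260,310:510]
cv2.imwrite("pics/c7.png",np.vstack([cv2.resize(x,None,fx=2,fy=2) for x in(a,b)]))
E
```

```text
open t 51.2 tip [ 402.5 -275.1   87.2] F [-0.9  0.2 -0.1] gap 39.6 grip 0.0
 t 54.4 tip [299.2 143.9 170. ] F [ 0.2 -0.1 -0.5] gap 39.4 grip 0.0
scene 285 [ 401.7 -272.4   34.8] z [0.0816 0.0846 0.0887] plane [-0.005  0.006  0.085]
 tube 0.008 [399.4 244. ] [116.5  33.2] 2.2
 tube 0.02 [399.4 244. ] [116.5  33.1] 2.1
side 286 [ 400.7 -271.1   32.9] z [0.0831 0.0859 0.0899] plane [ 0.002 -0.022  0.086]
 tube 0.008 [398.6 244.3] [109.6  34.1] 2.6
 tube 0.02 [398.6 244.3] [109.6  34.1] 2.6
```

View pics/c7.png

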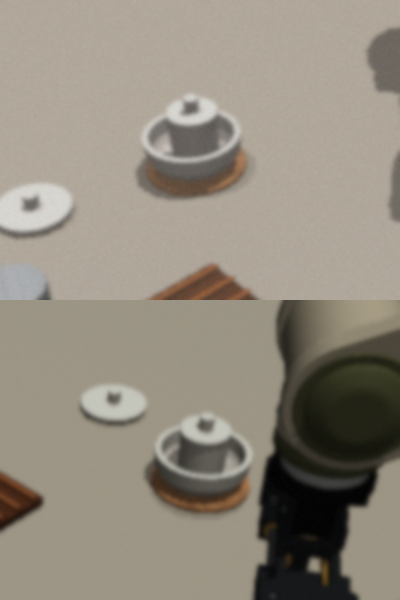

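The crop shows the lid level on the cup, and its disc top measures z ≈ 85 mm as expected. Now the tube.

```bash
python3 - <<'E'
from arm import *
t=np.array([.399,.2442])
robot.gripper_to(.7,20)
over(t,.08,np.radians(92.3));say("over")
down(t,.009,.08,6)
robot.gripper_to(0,20);say("grip")
up(.15);robot.sleep(.2);say("lifted")
k=np.array([.6645,-.1653])
over(k,.15,np.radians(59.2));say("over rack")
down(k,.036,.1,8);robot.sleep(.2)
import cv2
for n in["scene","side"]:
    f=optics.grab_frame(n);np.savez(n+"8.npz",**f);cv2.imwrite(f"pics/{n}8.png",f["image"][:,:,::-1])
a=cv2.imread("pics/scene8.png")[190:340,140:340];b=cv2.imread("pics/side8.png")[120:270,200:400]
cv2.imwrite("pics/c8.png",np.vstack([cv2.resize(x,None,fx=2,fy=2) for x in(a,b)]))
E
```

```text
over t 55.7 tip [398.7 243.9  80.4] F [-0.3 -0.5  0.4] gap 61.6 grip 0.0
down t 56.7 tip [399.1 244.2   9.4] F [-0.1 -0.8  0.3] gap 61.7 grip 0.0
grip t 57.2 tip [399.  244.2   9.1] F [-0.1 -1.4  2.3] gap 33.5 grip 20.0
lifted t 58.5 tip [399.  244.2 149.4] F [-0.2  0.4 -1.1] gap 33.4 grip 20.0
over rack t 60.3 tip [ 664.6 -164.   150.2] F [ 0.2  0.3 -1.2] gap 33.6 grip 20.0
down t 61.6 tip [ 664.7 -165.3   36.8] F [-0.3 -0.2 -1.2] gap 33.5 grip 20.0
```

View pics/c8.png

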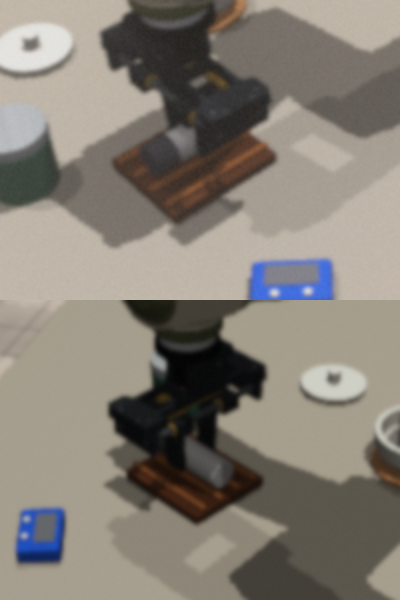

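The crop shows the tube above the middle groove and aligned with it. Lowering it now.

```bash
python3 - <<'E'
from arm import *
from vis import *
k=np.array([.6645,-.1653])
down(k,.0245,.015,3);robot.sleep(.2);say()
robot.gripper_to(.5);robot.sleep(.3);say("open")
up(.15)
robot.move_joints([-1.446, 0.313, 1.498, -0, 1.331, -0.223]);say()
robot.sleep(.5)
ax=np.radians(149.2);e=np.array([np.cos(ax),np.sin(ax)]);e2=np.array([-e[1],e[0]])
for n in["scene","side"]:
    f=optics.grab_frame(n);W=cloud(f);cv2.imwrite(f"pics/{n}9.png",f["image"][:,:,::-1])
    m=near(W,k,.09,.030,.07);P=W[m];r=cv2.minAreaRect((P[:,:2]*1000).astype(np.float32))
    m2=near(W,k,.09,.010,.07);q=(W[m2][:,:2]-k)*1000;tq=(P[:,:2]-k)*1000
    print(n,"tube",np.round(r[0],1),np.round(r[1],1),round(r[2],1),"top z",P[:,2].max().round(4),"rack x-extent",np.percentile(q@e,[.5,99.5]).round(1),"tube x-extent",np.percentile(tq@e,[.5,99.5]).round(1),"tube y",np.percentile((tq@e2),[1,99]).round(1),"rack y",np.percentile(q@e2,[.5,99.5]).round(1))
a=cv2.imread("pics/scene9.png")[150:360,120:400];b=cv2.imread("pics/side9.png")[130:340,190:470]
cv2.imwrite("pics/c9.png",np.vstack([cv2.resize(x,None,fx=1.42,fy=1.42) for x in(a,b)]))
E
```

```text
touch t 62.4 tip [ 664.5 -165.3   28.7] F [-0.8 -0.5  4.3] gap 33.4 grip 20.0
 t 62.6 tip [ 664.5 -165.3   28.7] F [ 1.3 -0.8  5.4] gap 33.7 grip 20.0
open t 63.3 tip [ 664.2 -165.2   27.8] F [ 0.1  0.2 -0. ] gap 43.7 grip 0.0
 t 66.4 tip [ 179.7 -493.4  238.4] F [-0.3  0.2  0.2] gap 43.7 grip 0.0
scene tube [ 662.7 -164.1] [ 34.2 112. ] 59.0 top z 0.0536 rack x-extent [-65.3  62.1] tube x-extent [-53.7  56.6] tube y [-16.   13.4] rack y [-55.1  56.9]
side tube [ 661.8 -164.6] [ 34.4 113. ] 62.0 top z 0.0542 rack x-extent [-62.2  65.7] tube x-extent [-53.1  58.3] tube y [-14.   15.9] rack y [-52.5  58.9]
```

View pics/c9.png

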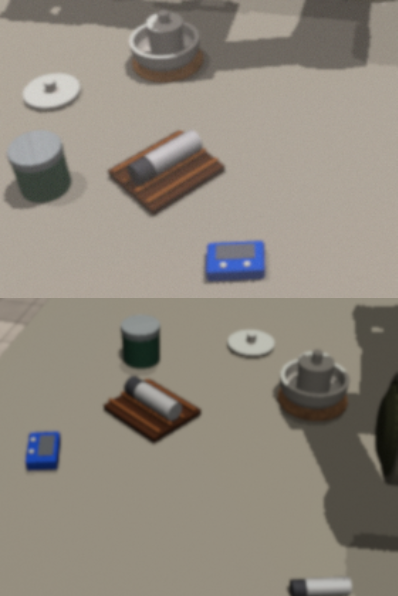

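The final views show the tube in the middle groove, about 2 mm off centre along it. The bowl, cup and lid are stacked upright on the coaster, and the big lid, timer and canister look to be where they started. Handing in.

```bash
python3 -c "
from station import robot
print(robot.hand_in())"
```

```text
the job is handed in; nothing more can be done
None
```

The tasting set is assembled and handed in at about 67 s of the 136 s allowed: bowl on the coaster, cup in the bowl, small lid seated level, and the tube in the middle groove about 2 mm off centre; the bowl tipped slightly when first set down and had to be slid about 6 mm back to the middle, and the cup sits about 3 mm off the bowl's centre.

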